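# Set a cover's marked spot under the drill and clamp it

### The arm

A 6-joint arm with a two-finger parallel gripper is mounted at the origin on the work surface. World frame = base frame: x ahead of the robot, y to its left, z up, the work surface at z = 0. Lengths are in mm, angles in rad, forces in N, time in s.
With the tool pointing down it reaches from about 350 to 775 mm from the base axis. Payload 7.3 kg.
Tool frame: the origin (TCP) lies midway between the tips of the shut fingers; the grasp point (between the pads) lies 19 mm behind it; z points along the fingers, x is the direction in which the jaws open and shut, and the axes are right-handed (so a half turn about z gives the same grasp; the last joint's range is limited). The gripper opens to 92 mm and grips with 3 to 60 N. Pads are 19 mm wide; open, the fingers measure 130 mm over their backs; the gripper's body (75 mm by 190 mm) begins 47 mm behind the grasp point.
Start: joints at [1.022, 0.342, 1.524, -0, 1.275, -0.146], TCP at [205.786, 483.008, 226.741] pointing down, gripper open.
Joint ranges: [-2.53, 2.53], [-0.77, 2.02], [0.04, 2.7], [-1, 4.14], [0.28, 2.66], [-3.11, 3.11]. Speed limits (rad/s): [2.57, 2.57, 3.14, 3.14, 3.14, 3.14].

### API

Orientations are given as [roll, pitch, yaw] about the fixed x, y, z axes, in that order (R = Rz(yaw) Ry(pitch) Rx(roll)).
In Python, from plant import bot gives the robot as it stands.
- The arm moves only by the shell command python3 -m pendant 'ROWS' [OPENING]. ROWS is JSON, a list of rows, each an object with "linear": the shift along the world's x, y, z in mm, a list of three; "twist": the turn about the world's z in degrees. In form: [{"linear": [x, y, z], "twist": twist}, ...]. A call has 1 to 20 rows; each row is the pose to reach, as a shift and turn from the pose commanded when the call began; what a row does not reach only later rows make up. A row lasts 1/8 s, in which the tool goes at most 62.5 mm and 10.7 degrees, less where a joint would pass 70% of its speed; a pose out of reach is approached as far as the arm can. A call with a gripper value outside its range is refused whole. OPENING is the closure in counts, from 0 (fully open) to 255 (shut), set as the call begins (- or left out, the last holds). The fingers move at their own pace and stop on an object; the grip force is fixed at half the most. Time passes only in rows, so rows that repeat a pose let the fingers close. It gives the time, the measured TCP pose, the force and the opening at its end, in the units of the state.
- bot.get_obs(): the state, without advancing time (a new reading comes with each control period).
- bot.capture(name): name is "scene" or "side" or "wrist"; returns a dict with "frame" (480x640x3 uint8, blue, green, red), "z_map" (480x640 float32, mm along the optical axis (not along the pixel's ray), 0 where there is no reading), "fx", "fy", "cx", "cy" (pixels), "rvec" (rotation vector, rad) and "tvec" (3), from world to camera coordinates, as OpenCV has them. Camera axes: x right, y down, z forward; pixel columns grow to the right and rows downward; lengths in mm; the calibration is good to about 2 mm. A picture is of the moment at which its call begins.
- bot.close_job(): hands the job in, once; it reports no verdict.
The state is a dict: "time": time; "joint_positions": joint angles; "dq": joint speeds; "tau": joint torques, N m; "tool_pos": TCP position; "tcp_rot": TCP orientation; "contact_force": force on the tool from outside, world axes, zero at the start; "moment": the same for the moment, N m; "grip_width": finger opening in mm.
Only numpy, scipy, OpenCV 4.12 (cv2) and the standard library are available. Lean on these libraries where they do the work, as an engineer would, in place of code of your own. Each camera call takes 0.05 s, during which the arm holds its last target. There are 200 camera calls.

### The job

Slide the aluminium cover along the drilling machine's table, flat and without lifting it, until its scribed cross-and-ring mark lies directly under the tip of the drill bit. Then swing the hold-down clamp down until its foot rests on the cover, without shifting the mark. Do not knock the thin bit, and leave the other parts where they are.

Things in the scene. Friction and masses are not known exactly. Their poses are not given: they have to be found in the camera images.
- press: Bench drilling machine, fixed. Origin on the bench straight below the drill bit; z up, front is -x. Flat steel table, its top 25 mm above the bench, spans x -230..100, y -250..250 mm in this frame. Column 60 mm in diameter (foot 100 mm) at x 0, y 200. Chuck 44 mm in diameter around the bit's axis, from 120 mm above the bench up.
- guard_corner (a point): Lower front right corner of the clear plastic chuck guard hung in front of the chuck: x -72, y -50, z 190 mm in the press's frame. The guard spans x -72..-35, y -50..60 mm, 190 to 290 mm above the bench. The head's nose (205 to 355 mm up) spans x -35..35, y -50..60; its wide rear x -75..75, y 60..260 mm. So near the bit a tool must come in tilted, leaning back to -x.
- bit: Drill bit, 6 mm in diameter, 75 mm long, vertical under the chuck, fixed; origin at its tip, 49 mm above the bench (12 mm above the cover's plate).
- bit_tip (a point): Tip of the drill bit.
- cover: The work: loose aluminium cover lying flat on the machine's table, about 0.5 kg. Plate 140 (x) x 110 (y) x 12 mm; origin at the centre of its underside, z up. An upright rib, 36 (x) x 18 (y) x 34 mm tall, stands on the plate at x -45, y 0. It starts with the rib end towards the press's front (its x within 0.35 rad of the press's x); it need not be squared up.
- mark (a point): Scribed cross in a 15 mm ring on the cover's upper face, at x 30, y 12, z 12 mm in the cover's frame.
- cover_rib (a point): Centre of the rib's top face, at x -45, y 0, z 46 mm in the cover's frame.
- clamp (a joint): Angle of the hold-down clamp (rad). 0 = down: arm level along the press's +y, foot on the cover's plate; grows as it swings up, to 1.45; starts at 1.15 to 1.35. Damped (0.25 N m s/rad), hinge friction about 0.35 N m: it stays up where left above about 1.0; well below that its own weight (0.6 kg) lets it sink onto the cover in a few seconds. With no cover under it, it sinks to -0.06.
- clamp_hinge (a point): Clamp's hinge, on the press at x 0, y -220, z 60 mm in the press's frame; hinge line along the press's x.
- clamp_handle (a point): Middle of the clamp's black grip, a round bar 18 mm in diameter, 55 mm long, sticking out of the arm towards the press's -x, parallel to the hinge. The point lies 80 mm from the hinge along the arm and 48 mm to -x of its centre line. The arm is a flat bar 22 mm wide, 10 mm thick, ending 177 mm from the hinge.
- clamp_foot (a point): Underside of the clamp's rubber foot (22 mm in diameter), 165 mm from the hinge along the arm and 23 mm below the arm's centre line; with the clamp down it is at x 0, y -55 mm in the press's frame.
- wrist_pin: Bystander: steel pin 26 mm in diameter, 60 mm tall, standing on the machine's table; origin at its foot.
- bearing_race: Bystander: steel ring 64 mm in diameter, 16 mm tall, lying on the machine's table; origin under its centre.
- piston_a: Bystander: aluminium piston 80 mm in diameter, 72 mm tall; origin under its centre.
- piston_b: Bystander: as piston_a.
- con_rod: Bystander: steel connecting rod lying on the bench, 200 mm long, 22 mm thick, along its own x.
- oil_can: Bystander: grey can 56 mm in diameter, 130 mm tall.
Mind the look-alikes: they are no part of the job. What is shaped like the cover but blue or purple is not meant.

How it is judged:
By the outcome, as a careful person would: the job done as asked, in the order asked, and still so for the second after the job is handed in, with the robot touching nothing.
It also fails if it takes over 64 s, if anything falls off the work surface, if the arm or the gripper's body presses on something with over 40 N, if the wrist force passes 120 N, or if a joint passes its speed limit or range.

## Working session

There is one attempt and no reset: what is moved stays moved. The work goes in short steps, Python scripts to look and compute and a shell command to move; the robot and the scene stay as the last step left them, time stands still between calls to the robot, and variables do not carry over. Pictures are saved under pics/ and viewed, about 8 in all and at most 12, crops included, and the job is handed in when it is done.

```bash
ls; mkdir -p pics
cat > h.py <<'E'
import numpy as np, cv2
from plant import bot
def cap(n):
    c=bot.capture(n); c['K']=np.array([[c['fx'],0,c['cx']],[0,c['fy'],c['cy']],[0,0,1.]])
    c['R']=cv2.Rodrigues(np.array(c['rvec'],float))[0]; c['t']=np.array(c['tvec'],float).ravel(); return c
def ray(c,u,v,z):
    "pixel -> world point on plane z"
    d=c['R'].T@np.linalg.inv(c['K'])@[u,v,1]; o=-c['R'].T@c['t']; return o+d*(z-o[2])/d[2]
def proj(c,p):
    q=c['K']@(c['R']@np.array(p,float)+c['t']); return q[:2]/q[2]
def cloud(c):
    z=c['z_map']; v,u=np.mgrid[:480,:640]
    P=np.stack([(u-c['cx'])/c['fx']*z,(v-c['cy'])/c['fy']*z,z],-1)
    W=(P-c['t'])@c['R']; W[z==0]=np.nan; return W
E
python3 - <<'E'
from h import *
o=bot.get_obs(); print({k:np.round(v,3) for k,v in o.items()})
for n in('scene','side','wrist'):
    c=cap(n); cv2.imwrite(f'pics/{n}0.png',c['frame']); print(n,np.round(-c['R'].T@c['t']),c['fx'])
    np.savez(f'{n}0.npz',**c)
E
```

```text
pics
{'time': np.float64(0.0), 'joint_positions': array([ 1.022,  0.343,  1.525, -0.   ,  1.275, -0.146]), 'dq': array([ 0.001,  0.002, -0.001, -0.001,  0.001, -0.   ]), 'tau': array([ -0.   , -43.123, -24.422,   0.072,   0.056,  -0.   ]), 'tool_pos': array([205.568, 482.632, 226.049]), 'tcp_rot': array([-3.141e+00,  2.000e-03,  1.168e+00]), 'contact_force': array([ 0.572,  0.121, -0.002]), 'moment': array([ 0.023, -0.025,  0.005]), 'grip_width': np.float64(91.824)}
scene [1042. -376.  952.] 443.9122738091706
side [ -24. -428.  958.] 446.21165777823853
wrist [134. 514. 383.] 360.6529493454332
```

View pics/scene0.png

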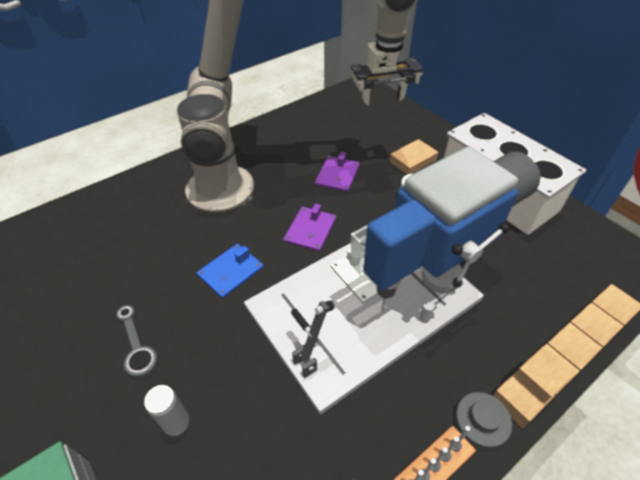

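View pics/side0.png

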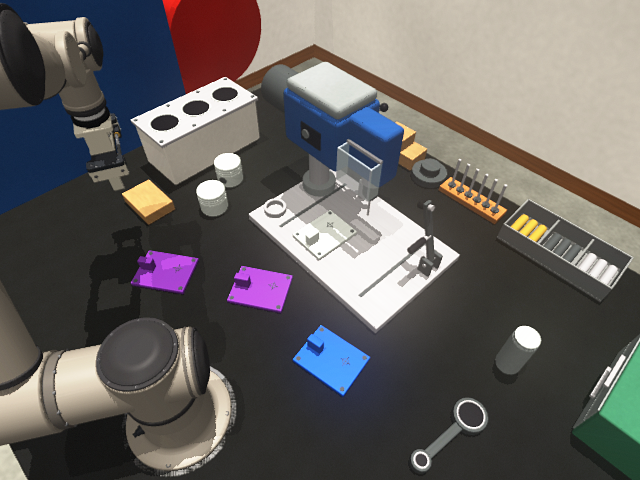

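```bash
cat > m0.py <<'E'
from h import *
for n in('side','scene'):
    c=dict(np.load(f'{n}0.npz')); W=cloud(c); z=W[...,2]; f=c['frame'].astype(int)
    ok=(np.hypot(W[...,0],W[...,1])>250)&(W[...,0]>200)
    for lo,hi,nm in((19,31,'table'),(33,41,'plate'),(66,76,'rib')):
        m=(ok&(z>lo)&(z<hi)&((f.min(2)>100)if 1 else 1)).astype(np.uint8)
        k,l,s,ce=cv2.connectedComponentsWithStats(m)
        for i in np.argsort(-s[1:,4])[:3]+1:
            if s[i,4]<15: continue
            p=W[l==i]; r=cv2.minAreaRect(p[:,:2].astype(np.float32))
            print(n,nm,s[i],np.round(np.median(p,0),1),np.round(r[0]),np.round(r[1]),round(r[2],1))
c=dict(np.load('side0.npz'))
cv2.imwrite('pics/crop1.png',cv2.resize(c['frame'][120:340,235:475],None,fx=3.3,fy=2.7,interpolation=cv2.INTER_CUBIC))
E
python3 m0.py
```

```text
side table [  249   179   210   151 12714] [579.    5.3  24.7] [609.  79.] [502. 334.] 87.8
side table [487   0 153  57 469] [2248.1  228.6   24.9] [2247.  274.] [754.  33.] 89.9
side table [454 398  34  34 389] [ 423.  -429.6   21.8] [ 425. -431.] [67. 68.] 5.8
side plate [ 292  210   65   48 1371] [555.1 114.5  36.7] [552. 123.] [113. 141.] 86.7
side plate [122 180  50  36 736] [278.3 575.1  35.1] [279. 580.] [ 88. 130.] 0.2
side plate [264 198  22  19 114] [515.7 286.   38.7] [518. 289.] [63. 60.] 49.4
side rib [196 180  29  21 457] [411.2 440.8  71.4] [412. 443.] [79. 78.] 67.6
side rib [214 153  27  19 384] [518.  505.4  71.6] [519. 509.] [81. 77.] 35.7
side rib [515   0 125  43 324] [2246.8  180.1   71.4] [2247.  216.] [581.  32.] 89.3
scene table [  245   244   239   168 15362] [668.2  -8.7  24.7] [611.  78.] [502. 332.] 87.7
scene table [ 458  393   54   53 1202] [991.4  71.5  24.7] [982.  80.] [106. 107.] 52.4
scene table [420 439  54  41 605] [994.8 -39.5  21.1] [996. -44.] [125.  29.] 89.0
scene plate [331 256  47  46 866] [563.9  90.9  36.6] [554.  97.] [ 62. 143.] 86.7
scene plate [392 140  45  28 464] [286.  577.   34.9] [284. 579.] [ 91. 131.] 0.6
scene plate [510 211  29  16  66] [689.3 601.4  36.9] [689. 603.] [78. 23.] 16.7
scene rib [515 194  55  26 121] [718.7 604.3  70.5] [716. 665.] [171.  63.] 66.2
scene rib [302 358  16  11  60] [ 686.1 -143.3   74.7] [ 684. -145.] [36. 14.] 79.6
scene rib [292 344  13  11  36] [ 646.7 -147.8   74.6] [ 647. -145.] [ 9. 33.] 4.3
```

View pics/crop1.png

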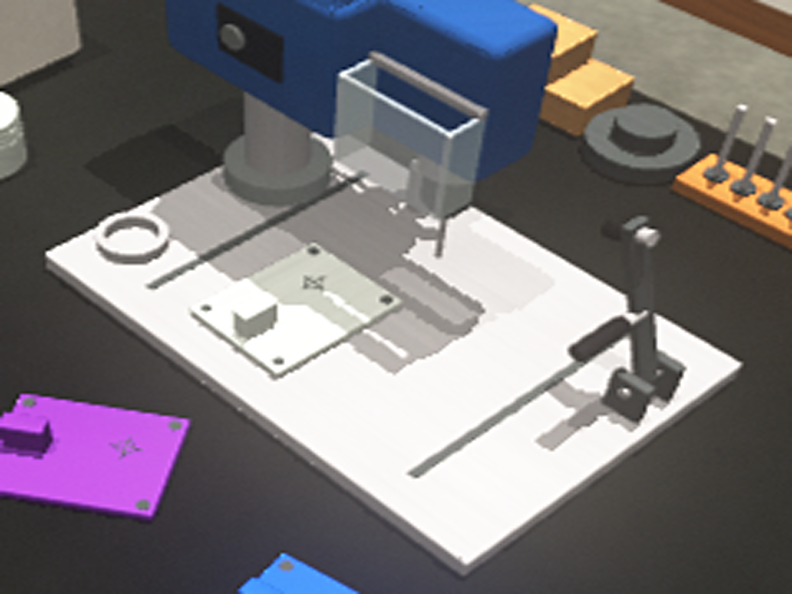

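Run:
```python
from h import *
T=np.array([205.6,482.6,226]);y=1.168; a=np.array([np.cos(y),np.sin(y)]);b=np.array([-a[1],a[0]])
A=[]
for n in('side','scene'):
    c=dict(np.load(f'{n}0.npz')); W=cloud(c).reshape(-1,3); A.append(W)
    if n=='scene': cv2.imwrite('pics/crop2.png',cv2.resize(c['frame'][0:120,320:460],None,fx=5,fy=5,interpolation=cv2.INTER_CUBIC))
for n,W in zip(('side','scene'),A):
    D=W-T; u=D[:,:2]@a; v=D[:,:2]@b
    for h in range(-5,400,15):
        m=(np.abs(u)<140)&(np.abs(v)<140)&(D[:,2]>=h)&(D[:,2]<h+15)
        if m.sum()>3: print(n,h,m.sum(),'jaw',np.round(np.percentile(u[m],[1,99])),'across',np.round(np.percentile(v[m],[1,99])))
```

```text
side -5 8 jaw [-58. -48.] across [-10.   4.]
side 10 47 jaw [-64. -48.] across [-10.  12.]
side 25 63 jaw [-66. -48.] across [-10.  12.]
side 40 29 jaw [-67. -62.] across [-10.  11.]
side 55 59 jaw [-89.  83.] across [-35.  37.]
side 70 320 jaw [-88.  78.] across [-36.  36.]
side 85 225 jaw [-94.  83.] across [-36.  37.]
side 100 689 jaw [-96.  87.] across [-36.  35.]
side 115 182 jaw [-51.   4.] across [-24.  24.]
side 130 154 jaw [-52. -31.] across [-22.  22.]
side 145 204 jaw [-51.  -0.] across [-36.  35.]
side 160 513 jaw [-51.   2.] across [-36.  37.]
side 175 196 jaw [-33.   6.] across [-33.  36.]
side 190 246 jaw [-40.  -0.] across [-38.  37.]
side 205 315 jaw [-40.   1.] across [-38.  37.]
side 220 279 jaw [-38.  -2.] across [-36.  37.]
side 235 288 jaw [-38.  -2.] across [-36.  33.]
side 250 153 jaw [-38.  -0.] across [-37.  24.]
side 265 54 jaw [-31. -12.] across [-57. -26.]
side 280 80 jaw [-46. -12.] across [-64. -30.]
side 295 145 jaw [-53.   1.] across [-69. -34.]
side 310 149 jaw [-63.   6.] across [-70. -39.]
side 325 208 jaw [-139.    5.] across [-70. -39.]
side 340 
[... 506 characters left out ...]
ss [-42.  22.]
scene 100 649 jaw [-93.  95.] across [-40.  34.]
scene 115 165 jaw [-49.  18.] across [-29.  19.]
scene 130 152 jaw [-49.  19.] across [-28.  16.]
scene 145 101 jaw [-49.  16.] across [-41.  26.]
scene 160 278 jaw [-48.  37.] across [-41.  32.]
scene 175 122 jaw [-34.  27.] across [-41.   2.]
scene 190 159 jaw [-37.  35.] across [-43.   5.]
scene 205 181 jaw [-37.  37.] across [-43.   7.]
scene 220 173 jaw [-35.  32.] across [-43.   3.]
scene 235 170 jaw [-35.  35.] across [-44.   6.]
scene 250 178 jaw [-35.  31.] across [-42.   2.]
scene 265 117 jaw [-39.  13.] across [-63.  22.]
scene 280 156 jaw [-42.  28.] across [-69. -52.]
scene 295 189 jaw [-47.  33.] across [-74. -51.]
```

View pics/crop2.png

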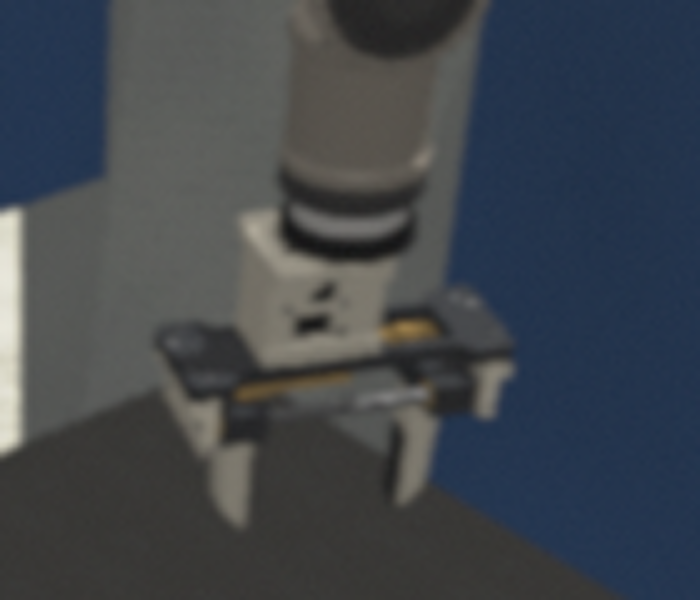

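```bash
cat > mont.py <<'E'
import sys
from h import *
# mont.py out tiles: cam:u0:v0  (each 40x30 px, x10)
def mont(out,tiles,load=None):
    cs={}; I=[]
    for n,u,v in tiles:
        if n not in cs: cs[n]=dict(np.load(n+'0.npz')) if load else cap(n)
        t=cv2.resize(cs[n]['frame'][v:v+30,u:u+40],(400,300),interpolation=cv2.INTER_NEAREST)
        for k in range(0,40,10): cv2.putText(t,str(u+k),(k*10,10),0,.35,(0,0,255)); cv2.line(t,(k*10,0),(k*10,4),(0,0,255))
        for k in range(0,30,10): cv2.putText(t,str(v+k),(0,k*10+12),0,.35,(255,0,0)); cv2.line(t,(0,k*10),(6,k*10),(255,0,0))
        I.append(t)
    while len(I)<4: I.append(I[0]*0)
    cv2.imwrite(out,np.vstack([np.hstack(I[:2]),np.hstack(I[2:4])])); return cs
if __name__=='__main__':
    mont('pics/m1.png',[('side',350,190),('scene',370,275),('side',310,212),('scene',325,255)],1)
    c=dict(np.load('side0.npz')); d=dict(np.load('scene0.npz'))
    print(proj(c,[675,76,49]),proj(d,[675,76,49]),proj(c,[582.6,133.3,37]),proj(d,[582.6,133.3,37]))
E
python3 mont.py
```

```text
[367.38404347 215.06771009] [382.13454545 310.67810077] [329.43082529 224.19916833] [373.76003313 276.7935473 ]
```

View pics/m1.png

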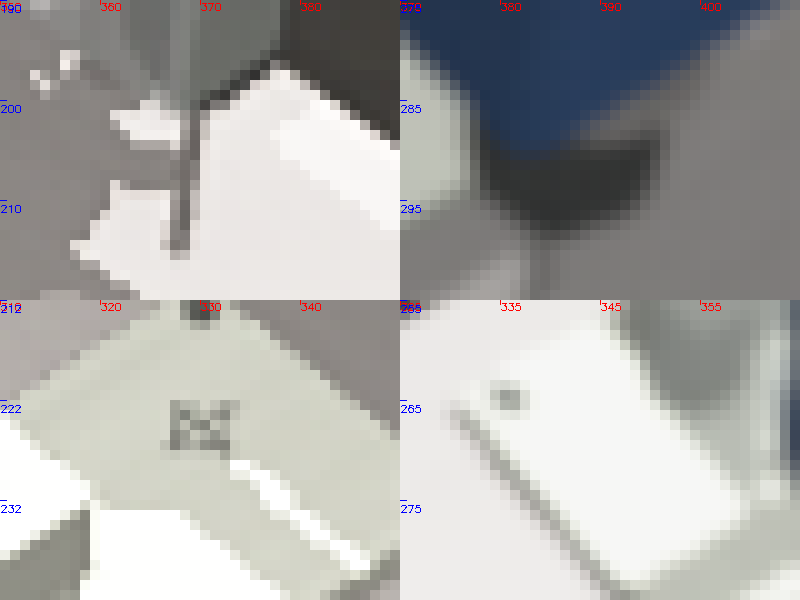

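```bash
python3 -m pendant '[{"linear":[30,-36,0],"twist":2},{"linear":[66,-80,0],"twist":5},{"linear":[102,-124,0],"twist":8},{"linear":[138,-168,0],"twist":10},{"linear":[174,-212,0],"twist":13},{"linear":[210,-256,0],"twist":16},{"linear":[246,-300,0],"twist":18},{"linear":[275,-337,0],"twist":20},{"linear":[291,-357,0],"twist":20},{"linear":[291,-357,-20],"twist":20},{"linear":[291,-357,-60],"twist":20},{"linear":[291,-357,-80],"twist":20},{"linear":[291,-357,-80],"twist":20}]' 0
python3 - <<'E'
from h import *
c=cap('wrist'); cv2.imwrite('pics/w1.png',c['frame']); print(np.round(-c['R'].T@c['t']))
for n,p in dict(rib=[507,125.6,71],mark=[582.6,133.3,37],tcp=[497,126,44]).items(): print(n,proj(c,p))
E
```

```text
time: 1.78
tool_pos: [495.7, 125.8, 145.2]
tcp_rot: [-3.138, 0.001, 1.517]
contact_force: [-0.4, 0.5, 0.7]
grip_width: 91.9
[419. 130. 303.]
rib [323.03908413 265.05191833]
mark [336.99652425 334.59665174]
tcp [322.81106416 239.67180832]
```

View pics/w1.png

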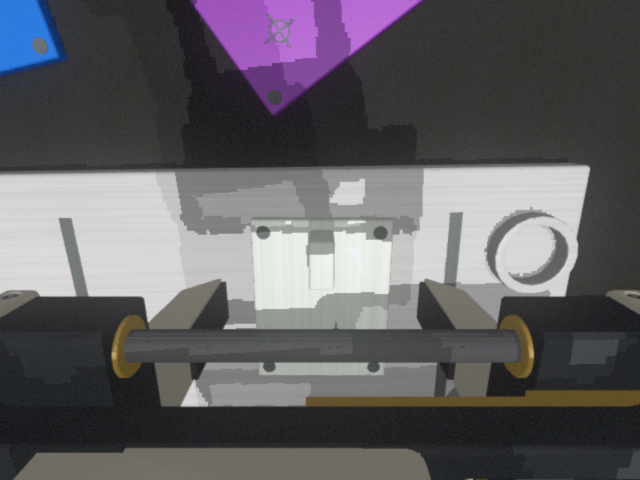

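```bash
python3 -m pendant '[{"linear":[0,0,-40],"twist":0},{"linear":[0,0,-80],"twist":0},{"linear":[0,0,-101],"twist":0},{"linear":[0,0,-101],"twist":0},{"linear":[0,0,-101],"twist":0}]' 0; python3 -m pendant '[{"linear":[0,0,0],"twist":0},{"linear":[0,0,0],"twist":0},{"linear":[0,0,0],"twist":0},{"linear":[0,0,0],"twist":0},{"linear":[0,0,0],"twist":0},{"linear":[0,0,0],"twist":0}]' 255
python3 - <<'E'
from h import *
c=cap('side'); np.savez('side1.npz',**c); cv2.imwrite('pics/s1.png',c['frame'])
W=cloud(c); z=W[...,2]; m=((z>33)&(z<40)&(abs(W[...,0]-560)<130)&(abs(W[...,1]-110)<120)&(c['frame'].min(2)>90))
p=W[m][:,:2].astype(np.float32); print(cv2.minAreaRect(p)); print(bot.get_obs()['tool_pos'],bot.get_obs()['time'])
E
```

```text
time: 2.45
tool_pos: [498.0, 126.2, 47.3]
tcp_rot: [3.139, -0.001, 1.517]
contact_force: [0.6, 0.4, -0.1]
grip_width: 91.9
time: 3.2
tool_pos: [496.7, 126.0, 45.7]
tcp_rot: [-3.141, -0.0, 1.517]
contact_force: [0.3, 0.3, -0.1]
grip_width: 36.2
((551.3674926757812, 121.146240234375), (111.4688949584961, 142.5417022705078), 85.8235092163086)
[496.77034626 126.01264249  45.70575281] 3.25
```

```bash
python3 -m pendant '[{"linear":[0,0,0],"twist":0},{"linear":[0,0,0],"twist":0},{"linear":[0,0,0],"twist":0},{"linear":[0,0,0],"twist":0},{"linear":[0,0,0],"twist":0}]' 255; python3 -m pendant '[{"linear":[6,-6,0],"twist":0},{"linear":[12,-11,0],"twist":0},{"linear":[18,-17,0],"twist":0},{"linear":[24,-22,0],"twist":0},{"linear":[30,-28,0],"twist":0},{"linear":[36,-33,0],"twist":0},{"linear":[42,-39,0],"twist":0},{"linear":[48,-45,0],"twist":0},{"linear":[54,-50,0],"twist":0},{"linear":[60,-55,0],"twist":0},{"linear":[60,-55,0],"twist":0},{"linear":[60,-55,0],"twist":0}]' -
cat > look.py <<'E'
import sys
from h import *
from mont import mont
tag=sys.argv[1]; o=bot.get_obs(); print(np.round(o['time'],2),np.round(o['tool_pos'],1),np.round(o['contact_force'],1),round(o['grip_width'],1))
c=cap('side'); W=cloud(c); z=W[...,2]; np.savez(f'{tag}.npz',**c); cv2.imwrite(f'pics/{tag}.png',c['frame'])
m=((z>33)&(z<40)&(abs(W[...,0]-610)<160)&(abs(W[...,1]-90)<120)&(c['frame'].min(2)>70))
r=cv2.minAreaRect(W[m][:,:2].astype(np.float32)); print(r)
# dark ticks inside plate near tip: show predicted tip pixel
print('tip px',proj(c,[675,76,49]),'mark target px',proj(c,[675,76,37]))
E
python3 look.py a1
```

```text
time: 3.88
tool_pos: [496.7, 125.9, 45.7]
tcp_rot: [-3.141, 0.0, 1.517]
contact_force: [0.3, -0.4, -0.5]
grip_width: 17.7
time: 5.38
tool_pos: [557.5, 70.6, 45.7]
tcp_rot: [3.14, 0.0, 1.517]
contact_force: [1.3, -1.3, -1.7]
grip_width: 17.9
5.38 [557.5  70.6  45.7] [ 1.3 -1.3 -1.7] 17.9
((611.9830932617188, 68.17296600341797), (111.91459655761719, 142.11961364746094), 86.6841812133789)
tip px [367.38404347 215.06771009] mark target px [366.99528921 217.9863198 ]
```

View pics/a1.png

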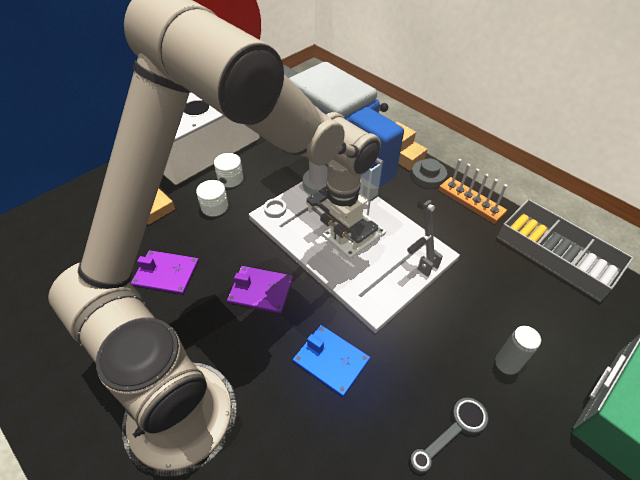

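```bash
python3 -m pendant '[{"linear":[0,0,0],"twist":0},{"linear":[0,0,0],"twist":0},{"linear":[0,0,0],"twist":0},{"linear":[0,0,0],"twist":0}]' 0; python3 -m pendant '[{"linear":[-5,0,0],"twist":0},{"linear":[-15,1,0],"twist":0},{"linear":[-40,2,0],"twist":0},{"linear":[-70,4,0],"twist":0},{"linear":[-95,5,0],"twist":0},{"linear":[-95,5,0],"twist":0}]' 0; python3 look.py a2; python3 -c "
from plant import bot; print(bot.get_obs()['joint_positions'])"
```

```text
time: 5.92
tool_pos: [556.7, 71.1, 45.8]
tcp_rot: [-3.142, -0.0, 1.517]
contact_force: [-0.3, -0.4, 0.3]
grip_width: 53.5
time: 6.68
tool_pos: [459.6, 76.2, 45.8]
tcp_rot: [-3.14, -0.0, 1.517]
contact_force: [-0.6, 0.3, -0.3]
grip_width: 91.8
6.68 [459.6  76.2  45.8] [-0.6  0.3 -0.3] 91.8
((613.1840209960938, 68.4271011352539), (111.2874526977539, 141.42715454101562), 85.88932037353516)
tip px [367.38404347 215.06771009] mark target px [366.99528921 217.9863198 ]
[-7.19402425e-04  4.80598291e-01  1.90281065e+00  1.17650213e-04
  7.57664161e-01 -1.51809947e+00]
```

```bash
python3 -m pendant '[{"linear":[0,0,0],"twist":-10},{"linear":[0,0,0],"twist":-20},{"linear":[0,0,0],"twist":-30},{"linear":[0,0,0],"twist":-40},{"linear":[0,0,0],"twist":-50},{"linear":[0,0,0],"twist":-60},{"linear":[0,0,0],"twist":-70},{"linear":[0,0,0],"twist":-80},{"linear":[0,0,0],"twist":-90},{"linear":[0,0,0],"twist":-90.4},{"linear":[0,0,0],"twist":-90.4}]' 0; python3 look.py a3
python3 - <<'E'
from h import *
c=dict(np.load('a3.npz'))
p=proj(c,[642.6,78.5,37]); print(p)
cv2.imwrite('pics/a3c.png',cv2.resize(c['frame'][195:255,310:390],(800,600),interpolation=cv2.INTER_NEAREST))
E
```

```text
time: 8.1
tool_pos: [462.3, 75.9, 45.8]
tcp_rot: [3.142, -0.001, -0.058]
contact_force: [-0.5, -0.2, -0.4]
grip_width: 91.5
8.1 [462.3  75.9  45.8] [-0.5 -0.2 -0.4] 91.5
((643.4030151367188, 60.049171447753906), (221.558837890625, 116.1307601928711), 20.254213333129883)
tip px [367.38404347 215.06771009] mark target px [366.99528921 217.9863198 ]
[358.6164616 223.4968665]
```

View pics/a3c.png

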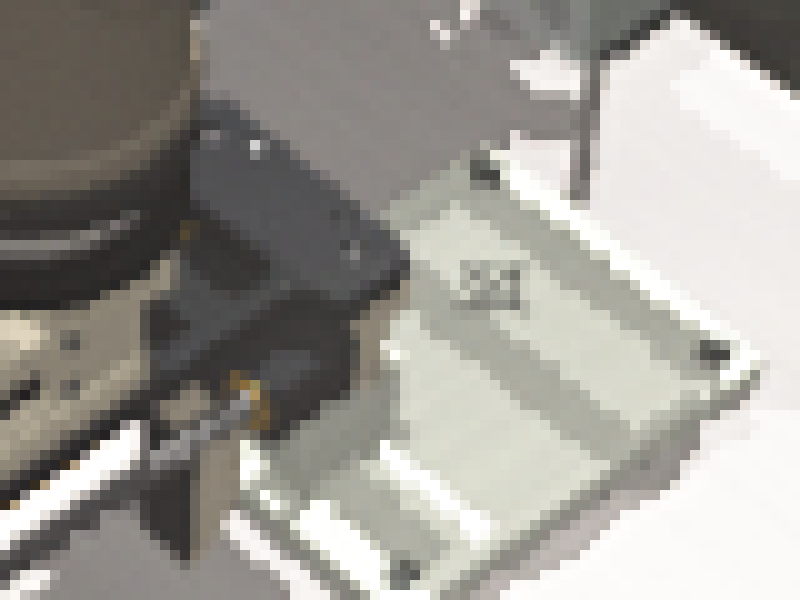

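Run:
```python
from h import *
c=dict(np.load('a3.npz'))
print('mark',ray(c,358.7,223.1,37)); 
for v in(214.3,214.8,215.1): print('tip',ray(c,367.5,v,49))
f=c['frame'].astype(int).sum(2)//3
print(f[203:219,363:373])
W=cloud(c); 
for n in('side0','scene0'):
    d=dict(np.load(n+'.npz')); V=cloud(d); m=(np.hypot(V[...,0]-675,V[...,1]-76)<60)&(V[...,2]>125)&(V[...,2]<185)
    p=V[m]; k=np.hypot(p[:,0]-675,p[:,1]-76)<30; print(n,k.sum(),m.sum(),np.round(np.percentile(p[k],[2,98],axis=0)))
    # circle fit with r=22
    from scipy.optimize import least_squares
    r=least_squares(lambda x:np.hypot(p[k][:,0]-x[0],p[k][:,1]-x[1])-22,[675,76],loss='soft_l1'); print(r.x,np.sqrt(np.mean(r.fun**2)))
    q=V[(V[...,2]>55)&(V[...,2]<115)&(np.hypot(V[...,0]-675,V[...,1]-76)<12)]; print('bit',len(q),np.round(np.median(q,0),1) if len(q) else '')
```

```text
mark [643.87124818  79.33300516  37.        ]
tip [677.4415726   77.71426164  49.        ]
tip [676.0020568   76.44979357  49.        ]
tip [675.13971136  75.69231091  49.        ]
[[239 244 243 243 247 153 103 200 237 237]
 [165 171 171 171 218 138 101 229 240 238]
 [132 132 130 132 148 115 101 232 238 236]
 [134 134 136 135 127 111 128 236 237 235]
 [133 134 133 136 122 110 132 235 238 235]
 [126 127 129 130 135 112 160 235 237 236]
 [226 227 230 235 163 112 194 236 236 234]
 [235 235 236 243 153 104 198 235 235 234]
 [232 232 234 242 146 102 191 233 235 234]
 [243 234 235 224 135 102 224 237 235 234]
 [252 245 238 219 132 124 233 236 234 234]
 [255 254 252 195 115 127 229 236 234 234]
 [208 254 255 254 193 191 233 234 234 235]
 [159 199 254 255 255 243 236 234 234 235]
 [165 160 202 207 254 254 248 237 236 235]
 [166 167 163 157 197 254 254 249 234 234]]
side0 20 20 [[662.  53. 127.]
 [685.  64. 165.]]
[674.88781222  77.0121251 ] 2.500736279856101
bit 29 [672.   75.   81.2]
scene0 161 161 [[668.  53. 131.]
 [702.  83. 184.]]
[675.68293113  75.83212144] 2.1621347030622586
bit 32 [677.1  73.9  80.2]
```

```bash
python3 -m pendant '[{"linear":[10,1,0],"twist":0},{"linear":[18,1,0],"twist":0},{"linear":[20,0.9,0],"twist":0},{"linear":[23,0.6,0],"twist":0},{"linear":[26,0.4,0],"twist":0},{"linear":[29,0.1,0],"twist":0},{"linear":[32,-0.1,0],"twist":0},{"linear":[35,-0.4,0],"twist":0},{"linear":[38,-0.6,0],"twist":0},{"linear":[40,-0.8,0],"twist":0},{"linear":[42,-1,0],"twist":0},{"linear":[44,-1.2,0],"twist":0},{"linear":[44,-1.2,0],"twist":0},{"linear":[44,-1.2,0],"twist":0}]' 0; python3 look.py a4
cat > mk.py <<'E'
import sys
from h import *
# mark: dark blob centroid on plate near a guess
c=dict(np.load(sys.argv[1]+'.npz')); f=c['frame'].astype(np.float32).mean(2)
u,v=map(int,np.round(eval(sys.argv[2]))); h=7
bg=cv2.medianBlur(c['frame'],15).astype(np.float32).mean(2)
for it in range(4):
    s=np.clip(bg-f-12,0,None)[v-h:v+h+1,u-h:u+h+1]; yy,xx=np.mgrid[v-h:v+h+1,u-h:u+h+1]
    uu,vv=(s*xx).sum()/s.sum(),(s*yy).sum()/s.sum(); u,v=int(round(uu)),int(round(vv)); h=5
p=ray(c,uu,vv,37); print('mark',uu,vv,np.round(p,1),'to tip',np.round(np.array([675.5,76.3])-p[:2],1))
E
python3 mk.py a3 358.7,223.1
python3 - <<'E'
from h import *
c=dict(np.load('a4.npz')); print(proj(c,[665,77,37]))
cv2.imwrite('pics/a4c.png',cv2.resize(c['frame'][195:255,310:390],(800,600),interpolation=cv2.INTER_NEAREST))
E
```

```text
time: 9.9
tool_pos: [504.3, 75.0, 45.7]
tcp_rot: [3.142, 0.003, -0.06]
contact_force: [-5.1, 1.1, 3.9]
grip_width: 91.8
9.9 [504.3  75.   45.7] [-5.1  1.1  3.9] 91.8
((640.930419921875, 81.8722915649414), (144.028564453125, 160.91824340820312), 85.96068572998047)
tip px [367.38404347 215.06771009] mark target px [366.99528921 217.9863198 ]
mark 363.92016810145947 221.44494484017747 [659.   73.3  37. ] to tip [16.5  3. ]
[364.36819069 219.63081466]
```

View pics/a4c.png

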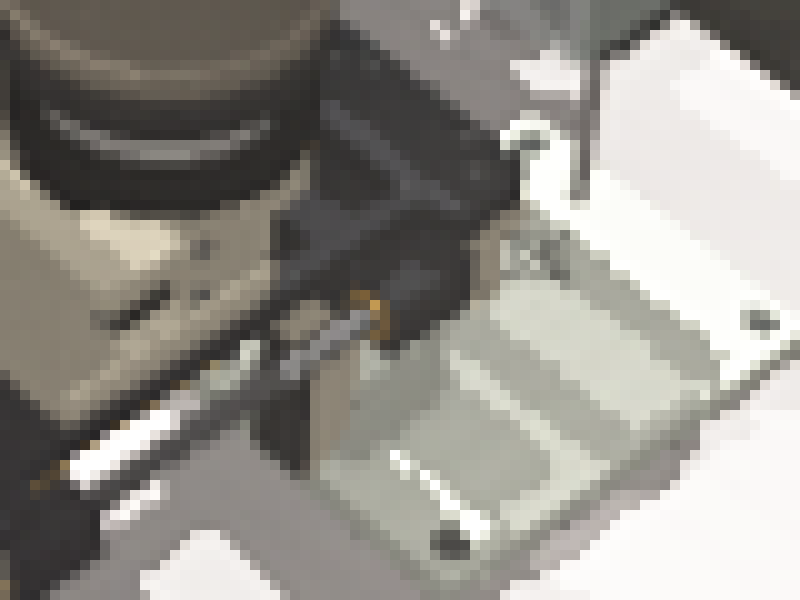

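```bash
cat > hole.py <<'E'
from h import *
def hole(tag,g):
    c=dict(np.load(tag+'.npz')); f=c['frame'].astype(np.float32).mean(2); u,v=g
    for it in range(4):
        a=f[v-3:v+4,u-3:u+4]; s=np.clip(np.median(a)-25-a,0,None); yy,xx=np.mgrid[v-3:v+4,u-3:u+4]
        uu,vv=(s*xx).sum()/s.sum(),(s*yy).sum()/s.sum(); u,v=int(round(uu)),int(round(vv))
    return np.array([uu,vv]),ray(c,uu,vv,37)[:2]
if __name__=='__main__':
    A={t:[hole(t,g) for g in gs] for t,gs in dict(a3=[(381,230),(350,252)],a4=[(386,226),(354,249)]).items()}
    for t in A:
        (p,P),(q,Q)=A[t]; d=P-Q; print(t,p,q,P,Q,np.hypot(*d),np.degrees(np.arctan2(d[1],d[0])))
    c=dict(np.load('a4.npz')); print(ray(c,363.5,220.1,37))
E
python3 hole.py
```

```text
a3 [380.91142429 230.05206278] [350.11243037 251.8117298 ] [668.54877213  19.42163335] [551.92188092  26.9168802 ] 116.86749110266616 -3.6771642464210696
a4 [386.68775774 228.38664634] [354.62082502 249.02722546] [684.66656769  12.21801397] [567.37765873  24.94119165] 117.97697833387406 -6.191079909942968
[661.92076015  77.51628969  37.        ]
```

```bash
python3 -m pendant '[{"linear":[2,-0.2,0],"twist":0},{"linear":[4,-0.3,0],"twist":0},{"linear":[6,-0.5,0],"twist":0},{"linear":[8,-0.7,0],"twist":0},{"linear":[10,-0.8,0],"twist":0},{"linear":[10,-0.8,0],"twist":0},{"linear":[10,-0.8,0],"twist":0},{"linear":[0,0,0],"twist":0},{"linear":[-20,1,0],"twist":0},{"linear":[-50,2,0],"twist":0},{"linear":[-50,2,0],"twist":0}]' 0; python3 look.py a5; python3 mk.py a5 367,218.5
python3 - <<'E'
from h import *
c=dict(np.load('a5.npz')); print(proj(c,[675.5,76.3,37]),proj(c,[675.5,76.3,49]))
cv2.imwrite('pics/a5c.png',cv2.resize(c['frame'][195:255,325:405],(800,600),interpolation=cv2.INTER_NEAREST))
E
```

```text
time: 11.32
tool_pos: [453.4, 77.0, 45.6]
tcp_rot: [3.141, 0.002, -0.06]
contact_force: [-0.0, -0.2, 0.9]
grip_width: 91.8
11.32 [453.4  77.   45.6] [-0.  -0.2  0.9] 91.8
((646.5640869140625, 85.16814422607422), (151.41403198242188, 154.6332550048828), 87.26760864257812)
tip px [367.38404347 215.06771009] mark target px [366.99528921 217.9863198 ]
mark 365.84673658709767 219.18009641494797 [669.3  75.2  37. ] to tip [6.2 1.1]
[367.03265227 217.83873694] [367.42156796 214.91989599]
```

View pics/a5c.png

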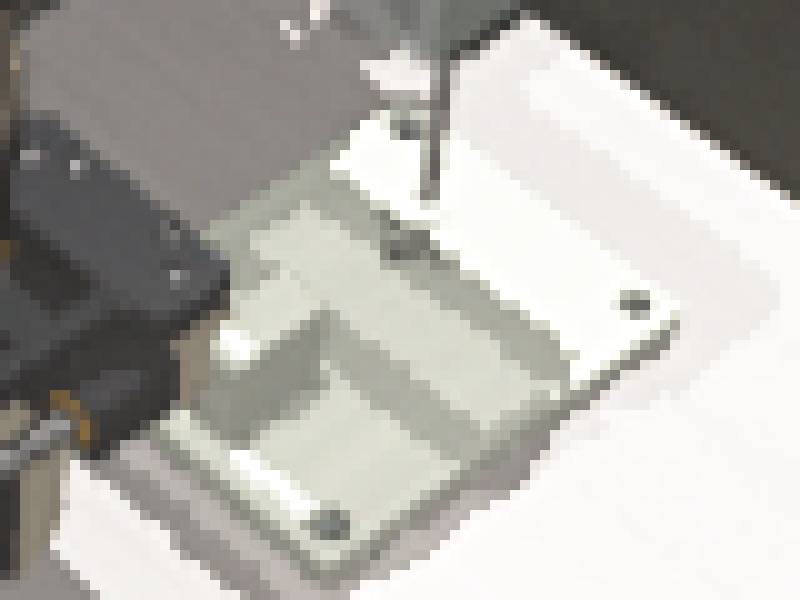

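```bash
cat > pose.py <<'E'
import sys
from hole import *
def pose(tag,gs,out=True):
    H=[hole(tag,tuple(map(int,g))) for g in gs]   # backleft(+,+), right(+,-), frontright(-,-)
    P=[h[1] for h in H]; c=(P[0]+P[2])/2; d=P[1]-P[2]; e=P[0]-P[1]
    th=np.arctan2(d[1],d[0]); th2=np.arctan2(-e[0],e[1])
    print(tag,[np.round(h[0],2) for h in H],'len',np.round([np.hypot(*d),np.hypot(*e)],1),'th',np.degrees([th,th2]).round(2))
    t=(th+th2)/2; R=np.array([[np.cos(t),-np.sin(t)],[np.sin(t),np.cos(t)]])
    m=c+R@[30,12]; print('centre',c.round(1),'mark',m.round(1),'to tip',(np.array([675.5,76.3])-m).round(1),'rib back',(c+R@[-63,0]).round(1))
pose(sys.argv[1],eval(sys.argv[2]))
E
python3 pose.py a5 '[(365,207),(388,225),(357,247)]'; python3 pose.py a3 '[(358,212),(381,230),(350,252)]'
python3 - <<'E'
import numpy as np
f=np.load('a5.npz')['frame'].astype(int).sum(2)//3
print(f[203:212,361:371]);print(f[221:229,384:393]);print(f[243:252,353:362]); print(f[213:224,358:374])
E
```

```text
a5 [array([367.49, 206.92]), array([389.17, 227.28]), array([357.87, 247.96])] len [117.   94.9] th [-5.56 -9.58]
centre [642.4  62.5] mark [673.7  70.4] to tip [1.8 5.9] rib back [579.9  70.8]
a3 [array([358.01, 211.64]), array([380.91, 230.05]), array([350.11, 251.81])] len [116.9  90.9] th [-3.68 -4.14]
centre [613.5  68.5] mark [644.3  78.4] to tip [31.2 -2.1] rib back [550.7  72.8]
[[131 164 239 244 243 243 247 155 105 202]
 [133 130 163 170 174 171 217 139 101 229]
 [134 130 123 157 158 148 147 115 101 233]
 [129 194 234 181 161 200 206 132 128 236]
 [253 255 233 141 114 135 169 120 131 234]
 [255 254 254 184  97 117 150 114 183 243]
 [253 252 253 251 253 255 195 114 231 254]
 [251 251 251 252 254 255 182 102 237 254]
 [251 251 251 252 253 255 173  97 230 253]]
[[251 252 251 248 239 237 237 238 237]
 [251 251 252 253 252 238 236 238 238]
 [251 252 254 250 249 255 246 238 237]
 [252 253 250 188 159 184 252 249 240]
 [252 253 233 131 102 100 241 254 251]
 [252 252 252 239 160 185 254 255 222]
 [251 252 253 254 254 255 253 209 159]
 [251 252 253 254 255 239 183 130 200]]
[[255 234
[... 380 characters left out ...]
 150 135 254 253 252 251 251]
 [164 163 162 201 255 255 254 254 231 128 140 253 253 251 251 251]
 [166 167 165 164 205 210 254 255 254 213 228 253 252 251 251 251]
 [164 167 168 170 147 124 200 255 255 255 254 244 250 251 251 251]
 [209 176 167 168 164 137 109 175 196 205 224 249 251 251 251 251]
 [216 208 174 167 170 147 155 138 119 116 252 254 253 252 251 251]
 [213 215 208 207 177 129 114 121 116 111 173 255 255 253 251 251]
 [215 213 213 214 209 134  89 108 113 132 109 198 208 252 253 252]
 [212 212 211 211 212 171 155 158 162 166 136 139 155 254 255 253]
 [211 211 209 210 211 206 208 177 169 168 164 160 164 204 207 254]
 [211 209 210 211 211 212 215 208 173 164 168 169 168 164 161 199]]
```

```bash
cat > pose2.py <<'E'
import sys
from h import *
def pose2(tag,px,mk):
    c=dict(np.load(tag+'.npz')); P=[ray(c,*p,37)[:2] for p in px]; ce=(P[0]+P[2])/2; d=P[1]-P[2]; e=P[0]-P[1]
    th=np.arctan2(d[1],d[0]); th2=np.arctan2(-e[0],e[1]); t=(th+th2)/2; R=np.array([[np.cos(t),-np.sin(t)],[np.sin(t),np.cos(t)]])
    m=ce+R@[30,12]; T=np.array([675.5,76.3]); m2=ray(c,*mk,37)[:2]
    print(np.hypot(*d).round(1),np.hypot(*e).round(1),np.degrees([th,th2]).round(1),'mark',m.round(1),m2.round(1),'to tip',(T-m).round(1),(T-m2).round(1),'rib back',(ce+R@[-63,0]).round(1))
pose2(sys.argv[1],*eval(sys.argv[2]))
E
python3 pose2.py a5 '[(365.1,207.1),(388.1,224.95),(357.7,247.0)],(365.6,218.2)'; python3 pose2.py a3 '[(358.01,211.64),(380.91,230.05),(350.1,251.8)],(358.7,223.1)'
```

```text
119.1 90.5 [-3.  -3.7] mark [671.4  76.1] [671.6  78.2] to tip [4.1 0.2] [ 3.9 -1.9] rib back [577.8  69.6]
116.9 90.9 [-3.7 -4.1] mark [644.3  78.5] [643.9  79.3] to tip [31.2 -2.2] [31.6 -3. ] rib back [550.7  72.8]
```

```bash
python3 -m pendant '[{"linear":[30,-1,0],"twist":0},{"linear":[54,-2.6,0],"twist":0},{"linear":[58,-2.8,0],"twist":0},{"linear":[60,-2.8,0],"twist":0},{"linear":[61,-2.9,0],"twist":0},{"linear":[62,-3,0],"twist":0},{"linear":[63,-3.1,0],"twist":0},{"linear":[64,-3.2,0],"twist":0},{"linear":[64,-3.2,0],"twist":0},{"linear":[64,-3.2,0],"twist":0}]' 0;  python3 -m pendant '[{"linear":[-10,0.5,0],"twist":0},{"linear":[-40,2,0],"twist":0},{"linear":[-80,4,0],"twist":0},{"linear":[-80,4,0],"twist":0}]' 0; python3 look.py a6
python3 - <<'E'
import numpy as np
f=np.load('a6.npz')['frame'].astype(int).sum(2)//3
print(f[202:211,361:374]);print(f[220:228,384:395]);print(f[241:251,353:364]); print(f[211:223,358:376])
E
```

```text
time: 12.62
tool_pos: [519.5, 73.6, 45.5]
tcp_rot: [-3.142, 0.0, -0.061]
contact_force: [-2.1, 0.1, -1.2]
grip_width: 92.1
time: 13.12
tool_pos: [437.2, 77.8, 45.9]
tcp_rot: [3.141, 0.001, -0.06]
contact_force: [0.7, 0.3, -0.2]
grip_width: 91.8
13.12 [437.2  77.8  45.9] [ 0.7  0.3 -0.2] 91.8
((648.6690673828125, 83.39073181152344), (147.24217224121094, 149.3520050048828), 86.89910125732422)
tip px [367.38404347 215.06771009] mark target px [366.99528921 217.9863198 ]
[[166 241 243 240 239 237 241 171 113 199 241 241 239]
 [129 164 240 244 244 233 246 157 104 203 239 238 238]
 [134 130 165 171 181 182 192 128 102 230 241 238 237]
 [134 128 122 153 125 108 152 121 102 234 238 237 238]
 [128 194 252 246 146 101 118 111 138 242 237 235 237]
 [253 254 254 255 181 107 101 107 147 254 251 238 234]
 [255 253 252 254 253 254 186 113 185 254 253 251 236]
 [253 251 251 251 253 255 203 113 232 254 253 252 252]
 [251 250 250 251 253 255 181 102 237 254 252 251 252]]
[[251 251 252 251 249 236 236 238 237 237 238]
 [251 251 252 252 253 254 241 237 238 238 237]
 [251 251 252 254 255 253 245 246 241 
[... 916 characters left out ...]
253 252 252 251 251 251]
 [165 167 162 201 255 255 254 254 233 129 140 254 254 252 251 251 251 251]
 [167 168 166 165 205 212 242 255 255 216 230 255 248 251 252 251 251 251]
 [165 167 169 169 167 164 185 194 232 217 218 228 178 249 252 251 251 251]
 [210 176 170 168 170 170 169 125 134 203 210 207 245 253 252 252 251 251]
 [218 210 175 168 170 169 173 126 110 135 204 238 246 252 252 251 251 251]
 [214 216 209 208 175 170 154 118 112 130 140 143 254 254 252 251 251 251]
 [214 215 213 214 208 173 144 156 160 165 160 152 165 253 253 252 251 251]
 [215 214 214 211 211 207 170 167 171 171 171 167 149 254 255 253 252 251]
 [215 213 210 211 211 214 208 176 169 169 169 169 168 206 209 254 254 252]]
```

```bash
python3 pose2.py a6 '[(366.1,206.2),(389.5,223.93),(359.02,245.86)],(367,218.1)'
python3 - <<'E'
from h import *
a=cap('side'); F=[a['frame'].astype(np.float32)]
I=cv2.resize(a['frame'][200:230,350:390],(800,600),interpolation=cv2.INTER_CUBIC); cv2.imwrite('pics/a6c.png',I)
E
```

```text
119.5 91.1 [-3.2 -3. ] mark [676.4  76.5] [674.7  75.7] to tip [-0.9 -0.2] [0.8 0.6] rib back [582.9  69.6]
```

View pics/a6c.png

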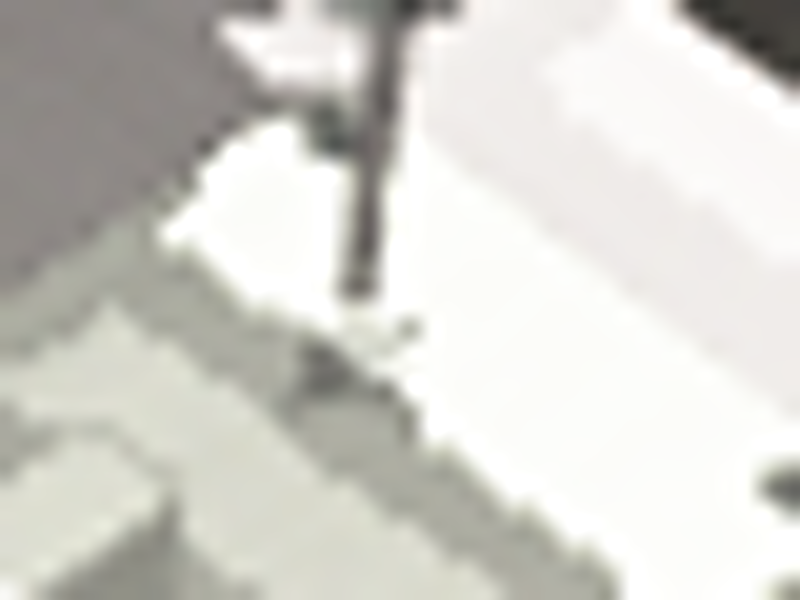

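```bash
python3 -m pendant '[{"linear":[-10,0,50],"twist":5},{"linear":[-10,-30,100],"twist":15},{"linear":[-5,-60,114],"twist":25},{"linear":[0,-90,114],"twist":35},{"linear":[10,-120,114],"twist":45},{"linear":[20,-150,114],"twist":55},{"linear":[25,-180,114],"twist":65},{"linear":[30,-210,114],"twist":75},{"linear":[35,-235,114],"twist":85},{"linear":[40,-249,114],"twist":91},{"linear":[40,-249,80],"twist":91},{"linear":[40,-249,54],"twist":91},{"linear":[40,-249,54],"twist":91},{"linear":[40,-249,54],"twist":91}]' 255; python3 look.py b1
python3 - <<'E'
from h import *
for n in('side','scene'):
    c=cap(n); V=cloud(c); d=c['frame'].max(2)<90
    m=(abs(V[...,0]-620)<40)&(abs(V[...,1]+117)<45)&(V[...,2]>95)&(V[...,2]<175)
    p=V[m]; print(n,len(p)); 
    if len(p): print(np.round(np.percentile(p,[3,50,97],axis=0)))
    m=(abs(V[...,0]-667)<25)&(abs(V[...,1]+105)<60)&(V[...,2]>60)&(V[...,2]<260); p=V[m]
    for z in range(80,250,20):
        k=abs(p[:,2]-z)<10
        if k.sum()>2: print(z,k.sum(),np.round(np.median(p[k],0)))
E
```

```text
time: 14.98
tool_pos: [480.9, -172.0, 100.8]
tcp_rot: [3.14, 0.001, 1.528]
contact_force: [0.0, 0.4, 0.5]
grip_width: 0.1
14.98 [ 480.9 -172.   100.8] [0.  0.4 0.5] 0.1
((644.6488037109375, 65.64262390136719), (113.4862060546875, 141.53590393066406), 87.02882385253906)
tip px [367.38404347 215.06771009] mark target px [366.99528921 217.9863198 ]
side 0
80 63 [ 680. -146.   75.]
100 26 [ 669. -137.   97.]
scene 244
[[ 596. -128.  130.]
 [ 628. -121.  143.]
 [ 659. -111.  154.]]
80 229 [ 674. -144.   75.]
100 63 [ 672. -136.  100.]
120 71 [ 671. -130.  119.]
140 118 [ 661. -123.  141.]
160 73 [ 672. -118.  159.]
180 82 [ 671. -112.  180.]
200 65 [ 675. -106.  197.]
220 220 [673. -94. 223.]
240 4 [669. -96. 231.]
```

```bash
python3 -m pendant '[{"linear":[30,0,8],"twist":0},{"linear":[70,0,8],"twist":0},{"linear":[110,0,8],"twist":0},{"linear":[127,0,8],"twist":0},{"linear":[127,8,8],"twist":0},{"linear":[127,16,8],"twist":0},{"linear":[127,20,8],"twist":0},{"linear":[127,24,8],"twist":0},{"linear":[127,28,6],"twist":0},{"linear":[127,32,4],"twist":0},{"linear":[127,36,2],"twist":0},{"linear":[127,40,0],"twist":0},{"linear":[127,40,0],"twist":0}]' 255
python3 - <<'E'
from h import *
c=cap('scene'); V=cloud(c)
p=V[(abs(V[...,0]-667)<25)&(V[...,1]>-145)&(V[...,1]<60)&(V[...,2]>85)&(V[...,2]<260)]
for z in range(80,250,20):
    k=abs(p[:,2]-z)<10
    if k.sum()>2: print(z,k.sum(),np.round(np.median(p[k],0)))
E
```

```text
time: 16.75
tool_pos: [606.4, -130.5, 99.1]
tcp_rot: [-3.14, -0.001, 1.528]
contact_force: [0.3, 0.5, -0.6]
grip_width: 0.6
80 18 [ 667. -134.   87.]
100 96 [ 671. -126.  100.]
120 94 [ 671. -114.  120.]
140 186 [ 668. -103.  138.]
160 127 [674. -90. 160.]
180 212 [646. -87. 181.]
200 225 [671. -57. 203.]
220 172 [670. -54. 215.]
240 99 [669.  26. 240.]
```

```bash
python3 -m pendant '[{"linear":[0,4,-2],"twist":0},{"linear":[0,8,-5],"twist":0},{"linear":[0,12,-7],"twist":0},{"linear":[0,16,-10],"twist":0},{"linear":[0,20,-13],"twist":0},{"linear":[0,24,-16],"twist":0},{"linear":[0,28,-20],"twist":0},{"linear":[0,28,-20],"twist":0},{"linear":[0,10,-20],"twist":0},{"linear":[0,-20,-20],"twist":0},{"linear":[0,-20,-20],"twist":0},{"linear":[0,-20,-20],"twist":0},{"linear":[-40,-20,-10],"twist":0},{"linear":[-90,-20,0],"twist":0},{"linear":[-130,-20,0],"twist":0},{"linear":[-150,-20,0],"twist":0},{"linear":[-150,-20,0],"twist":0},{"linear":[-150,-20,0],"twist":0}]' 255
cat > cl.py <<'E'
from h import *
c=cap('scene'); V=cloud(c)
p=V[(abs(V[...,0]-669)<22)&(V[...,1]>-150)&(V[...,1]<60)&(V[...,2]>50)&(V[...,2]<260)]
for y in range(-130,45,20):
    k=abs(p[:,1]-y)<10
    if k.sum()>2: print(y,k.sum(),np.round(np.percentile(p[k][:,2],[10,50,90])))
E
python3 cl.py; python3 look.py b2
```

```text
time: 19.05
tool_pos: [457.9, -151.4, 100.1]
tcp_rot: [3.14, 0.0, 1.528]
contact_force: [-0.1, 0.8, -0.4]
grip_width: 0.5
-130 149 [63. 66. 76.]
-110 96 [61. 65. 67.]
-90 90 [62. 64. 66.]
-70 123 [61. 65. 67.]
-50 93 [62. 65. 67.]
-30 81 [61. 64. 66.]
-10 88 [62. 64. 66.]
10 95 [61. 65. 74.]
30 254 [ 70. 233. 254.]
19.1 [ 457.9 -151.4   99.9] [-0.5 -0.2 -0.8] 0.6
((620.505615234375, 61.60554504394531), (94.09030151367188, 131.64024353027344), 63.03993225097656)
tip px [367.38404347 215.06771009] mark target px [366.99528921 217.9863198 ]
```

Run:
```python
from h import *
a=np.load('b1.npz')['frame'];b=np.load('b2.npz')['frame']
f=a.astype(np.float32).mean(2);g=b.astype(np.float32).mean(2)
for n,(u,v) in dict(right=(389,224),fr=(359,246),mark=(367,218)).items():
    t=f[v-5:v+6,u-5:u+6]; r=cv2.matchTemplate(g[v-9:v+10,u-9:u+10],t,cv2.TM_CCOEFF_NORMED); print(n,np.unravel_index(r.argmax(),r.shape),r.max())
I=[cv2.resize(x[190:265,330:430],(400,300),interpolation=cv2.INTER_CUBIC) for x in(a,b)]
J=[cv2.resize(x[203:233,350:390],(400,300),interpolation=cv2.INTER_CUBIC) for x in(a,b)]
cv2.imwrite('pics/fin.png',np.vstack([np.hstack(I),np.hstack(J)]))
```

```text
right (np.int64(8), np.int64(8)) 0.52702755
fr (np.int64(1), np.int64(0)) 0.59604585
mark (np.int64(0), np.int64(6)) 0.4003716
```

View pics/fin.png

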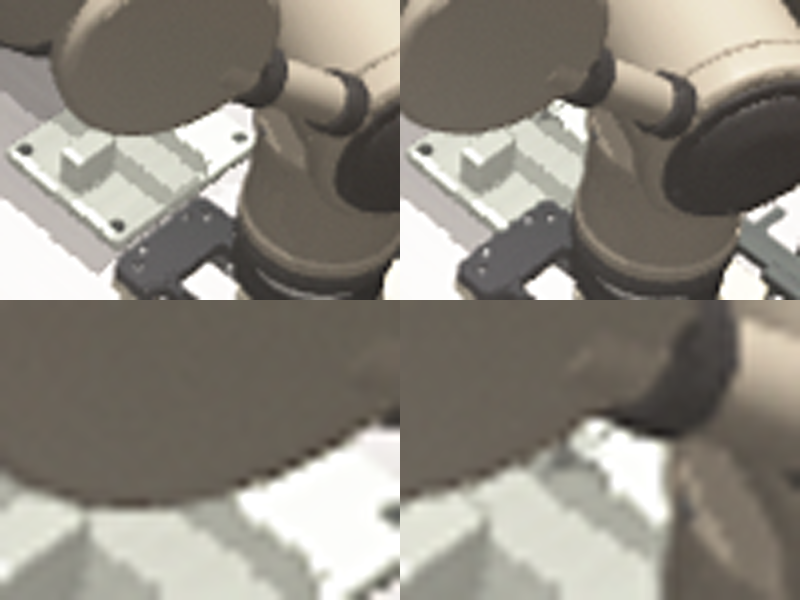

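```bash
python3 -m pendant '[{"linear":[-30,0,20],"twist":0},{"linear":[-40,30,20],"twist":0},{"linear":[-40,75,20],"twist":0},{"linear":[-40,120,20],"twist":0},{"linear":[-40,165,10],"twist":0},{"linear":[-40,205,-20],"twist":0},{"linear":[-40,230,-40],"twist":0},{"linear":[-40,230,-40],"twist":0},{"linear":[-40,230,-40],"twist":0}]' 255; python3 look.py c1; python3 cl.py;  python3 - <<'E'
from h import *
a=np.load('a6.npz')['frame'];b=np.load('c1.npz')['frame']
f=a.astype(np.float32).mean(2);g=b.astype(np.float32).mean(2)
for n,(u,v) in dict(right=(389,224),fr=(359,246),mark=(367,219),tip=(368,210)).items():
    t=f[v-5:v+6,u-5:u+6]; r=cv2.matchTemplate(g[v-9:v+10,u-9:u+10],t,cv2.TM_CCOEFF_NORMED); print(n,np.unravel_index(r.argmax(),r.shape),r.max(), cv2.phaseCorrelate(t,g[v-5:v+6,u-5:u+6])[0])
print(g[211:223,358:376].astype(int))
E
```

```text
time: 20.27
tool_pos: [417.5, 78.3, 60.1]
tcp_rot: [3.141, 0.0, 1.528]
contact_force: [0.9, -0.0, 0.5]
grip_width: 0.5
20.27 [417.5  78.3  60.1] [ 0.9 -0.   0.5] 0.5
((648.2762451171875, 85.11881256103516), (152.0460968017578, 148.49349975585938), 86.64629364013672)
tip px [367.38404347 215.06771009] mark target px [366.99528921 217.9863198 ]
-130 144 [63. 66. 75.]
-110 96 [61. 65. 67.]
-90 91 [62. 65. 67.]
-70 122 [62. 65. 67.]
-50 89 [61. 65. 67.]
-30 83 [62. 64. 67.]
-10 87 [61. 64. 66.]
10 95 [62. 65. 74.]
30 252 [ 71. 233. 254.]
right (np.int64(4), np.int64(4)) 0.24516556 (4.063915946389088, 2.2509293386799496)
fr (np.int64(4), np.int64(4)) 0.9997155 (-0.0035088057981296217, -0.022301810684169254)
mark (np.int64(4), np.int64(4)) 0.9997353 (0.00750170059566635, 0.02819448164785232)
tip (np.int64(4), np.int64(4)) 0.99989307 (0.006456840991175383, -0.031041674372386474)
[[253 255 254 251 251 252 252 253 255 177  99 233 254 252 252 251 252 252]
 [203 206 254 254 252 252 252 254 253 158 100 253 254 252 252 252 252 252]
 [161 160 199 254 254 253 253 254 251 151 138 255 254 252 252 251 251 252]
 [167 167 165 204 255 255 254 255 234 131 143 254 254 252 251 251 251 252]
 [171 170 168 167 208 214 242 255 255 219 232 255 248 252 252 251 252 252]
 [167 171 172 171 168 169 188 195 234 220 221 229 180 250 252 252 252 252]
 [212 179 171 172 172 172 172 127 137 204 213 209 246 253 252 252 252 251]
 [220 214 177 170 171 172 175 128 112 137 205 240 247 253 252 251 252 252]
 [217 218 213 209 177 171 155 119 112 131 140 145 254 254 252 251 252 252]
 [217 217 216 218 210 175 146 157 162 167 161 154 168 254 253 252 252 251]
 [217 214 216 215 215 208 172 170 171 174 172 170 150 255 255 254 252 252]
 [217 216 213 213 214 217 211 177 172 170 170 170 169 207 210 254 254 253]]
```

Neither the mark nor the front hole moved between the last slide and the clamp coming down (right hole now hidden under the clamp). The arm is level, so I'm handing in.

```bash
python3 -c "
from plant import bot; print(bot.close_job())"
```

```text
the job is handed in; nothing more can be done
None
```

The cover's mark is under the drill bit to within about 1 mm, the clamp is down on the plate, and the job was handed in at about 20 s. No verdict was reported.

**What I did:**
- I gripped the cover's rib and slid it flat to about 32 mm short of the bit.
- From there I pushed the rib's back face with the opened front finger. The moves cannot tilt the tool, so this kept the gripper clear of the guard.
- I swung the clamp over by its handle with the shut fingers until it sank on its own, then withdrew the arm.

**Last checks:**
- **Mark position:** three estimates (plate holes, mark pixels, plate outline) put the mark within about 1 mm of the bit's axis. The first two differed by 1.7 mm in x and fell on opposite sides of it. The bit tip itself is only known to about 1 mm.
- **Mark after clamping:** the mark, the front-right plate hole and the bit matched the pre-clamp image to within 0.03 pixel, so I saw no shift from the clamp. The right-hand hole could not be compared because the clamp now covers it.
- **Clamp:** depth readings show the arm level with its top at about 65 mm, which means it is down. I inferred foot contact from that rather than seeing it directly.
- **Forces:** the wrist force I read stayed below about 7 N, and the robot was touching nothing at the end.
- **Not measured:** I did not check the bystander parts one by one at the end. I never located the wrist pin, so I cannot say for certain it was undisturbed, though no unexpected contact force showed up.

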